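# Slide the candlestick home into its display bay

## Robot

A 6-joint arm with a two-finger parallel gripper is mounted at the origin on the work surface. World frame = base frame: x ahead of the robot, y to its left, z up, the work surface at z = 0. Lengths are in mm, angles in rad, forces in N, time in s.
With the tool pointing down it reaches from about 275 to 825 mm from the base axis. Payload 4.9 kg.
Tool frame: the origin (TCP) lies at the very end of the fingers, on their centre line; the grasp point (between the pads) lies 19 mm behind it; z points along the fingers, y is the direction in which the jaws open and shut (so a half turn about z gives the same grasp; the last joint's range is limited). The gripper opens to 85 mm and grips with 20 to 120 N. Pads are 22 mm wide; open, the fingers measure 114 mm over their backs; the gripper's body (76 mm by 85 mm) begins 54 mm behind the grasp point. The pads swing forward as they close: fully open they stand 13 mm farther back than shut.
Start: joints at [1.056, 0.326, -0.193, 1.052, 0, 1.437], TCP at [204.411, 510.622, 231.281] pointing down, gripper open.
Joint ranges: [-2.65, 2.65], [-0.97, 1.79], [-1.3, 1.35], [-1.93, 2.1], [-1.47, 1.37], [-3.14, 3.14]. Speed limits (rad/s): [2.57, 2.57, 3.14, 3.14, 3.14, 3.14].

## Interface

Orientations are given as [roll, pitch, yaw] about the fixed x, y, z axes, in that order (R = Rz(yaw) Ry(pitch) Rx(roll)).
In Python, from bench import bot, solve_ik, imaging gives the robot as it stands. Calls block until the motion is done:
- bot.move_ptp(position, orientation): joint-space move of the TCP to a pose.
- bot.movel(position, rot=None, max_speed=150, threshold=None): straight line of the TCP; rot=None keeps the orientation; max_speed is the mean speed in mm/s. With threshold (N) it stops when the force on the tool has changed by that much, and returns True; else False.
- bot.move_j(angles): joint-space move.
- bot.grip(opening, effort=None): opening from 0.0 (shut) to 1.0 (fully open); effort is the grip in N (None keeps the last); returns when the fingers have stopped.
- bot.dwell(seconds).
- solve_ik(position, orientation): joint angles nearest the present ones, or None.
- bot.get_state(): the state.
- imaging.capture(name): name is "side" or "top"; returns the picture (480x640x3 uint8, blue, green, red); there is no depth.
- imaging.camera_model(name): a dict with "K" (3x3 intrinsics, pixels), "position" and "rotation" of the camera in the world. Camera axes: x right, y up, looking along -z (the intrinsics and any distortion apply to the point x, -y, -z); pixel columns grow to the right and rows downward; lengths in mm; the calibration is good to about 2 mm. A picture is of the moment at which its call begins. camera_model takes no time and is no camera call.
A pose or a line that the arm cannot do raises bot.IKError and nothing moves.
- bot.sign_off(): hands the job in, once; it reports no verdict.
The state is a dict: "t": time; "qpos": joint angles; "joint_velocities": joint speeds; "effort": joint torques, N m; "tcp_pos": TCP position; "orientation": TCP orientation; "contact_force": force on the tool from outside, world axes, zero at the start; "wrist_torque": the same for the moment, N m; "opening": opening from 0.0 (shut) to 1.0 (fully open).
Only numpy, scipy, OpenCV 4.12 (cv2) and the standard library are available. Lean on these libraries where they do the work, as an engineer would, in place of code of your own. Each camera call takes 0.05 s, during which the arm holds its last target. There are 200 camera calls.

## Task

On the camping shop's counter one tall candlestick stands out in front of the wooden display rack. Push it along the counter, low down on its foot so that it stays upright and is never lifted, into the one empty bay of the rack, fully home until its foot rests against the back rail. Leave the two candlesticks already in the rack, the mug and the tin where they are.

Things in the scene. Friction and masses are not known exactly. Their poses are not given: they have to be found in the camera images.
- candlestick: The one to push, alone between robot and rack; steel with a fixed white candle, 272 mm tall, 0.3-0.65 kg. Foot 84 mm across, upright edge 13 mm high, sloping in to a 12 mm stem at 30 mm up; cup 19 mm across at 133-150 mm; candle 16 mm. Origin: centre of the foot's underside, z up. Slides at about 3-8 N; tips if pushed high up.
- empty_seat (a point): Point on the counter in the empty bay, which has a small white price card standing behind its rail: where the centre of the foot belongs, 1 mm short of touching the rail. x axis: horizontal, straight into the bay towards the back rail; y along the rail; z up.
- rack: Low wooden rack fixed to the counter, 402 mm long, no floor, three bays open towards the robot. Origin: seat of the middle bay; x into the bays, y along the rail. Seats at y = -130, 0 and +130 mm. Back rail 30 mm high, its front face at x = +43 mm. Four dividers 12 mm thick and 22 mm high at y = -195, -65, 65, 195 mm, from the rail to x = -20 mm; bays 118 mm wide inside.
- neighbour_a: A candlestick already in a bay, loose, of the same kind and size as the one to push. Origin: centre of the foot's underside. Leave alone.
- neighbour_b: The other candlestick already in a bay, loose, of the same kind and size. Origin: centre of the foot's underside. Leave alone.
- mug: White mug, 80 mm in diameter, 85 mm tall, to one side. Origin: centre of its underside. Leave alone.
- tin: Metal tin with a paper label, 72 mm in diameter, 100 mm tall, to one side. Origin: centre of its underside. Leave alone.

How it is judged:
By the outcome, as a careful person would: the job done as asked, in the order asked, and still so for the second after the job is handed in, with the robot touching nothing.
It also fails if it takes over 64 s, if anything falls off the work surface, if the arm or the gripper's body presses on something with over 40 N, if the wrist force passes 120 N, or if a joint passes its speed limit or range.

## Working session

There is one attempt and no reset: what is moved stays moved. The work goes in short steps, each a Python script; the robot and the scene stay as the last script left them, time stands still between calls to the robot, and variables do not carry over. Pictures are saved under pics/ and viewed, about 8 in all and at most 12, crops included, and the job is handed in when it is done.

```bash
mkdir -p pics; python3 - <<'E'
from bench import bot, imaging
import cv2
for n in("side","top"):
    cv2.imwrite(f"pics/{n}0.png",imaging.capture(n)); m=imaging.camera_model(n); print(m)
print(bot.get_state()["t"])
E
```

```text
{'K': array([[465.1999566 ,   0.        , 321.95824576],
       [  0.        , 465.1999566 , 234.73207965],
       [  0.        ,   0.        ,   1.        ]]), 'position': array([ -98.40844544, -742.10598639,  661.61735769]), 'rotation': array([ 1.01674247,  0.02113936, -0.74566109])}
{'K': array([[546.22277556,   0.        , 327.21516946],
       [  0.        , 546.22277556, 239.1381348 ],
       [  0.        ,   0.        ,   1.        ]]), 'position': array([ 379.47607884,   16.91437923, 1140.24881114]), 'rotation': array([ 0.21301182,  0.00580744, -1.74027503])}
0.1
```

View pics/side0.png

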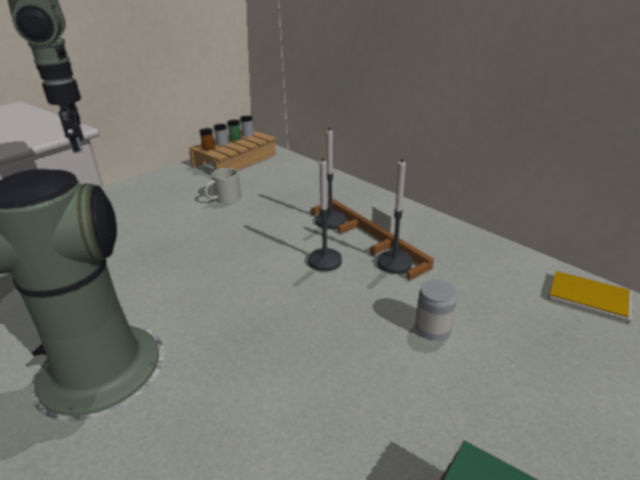

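View pics/top0.png

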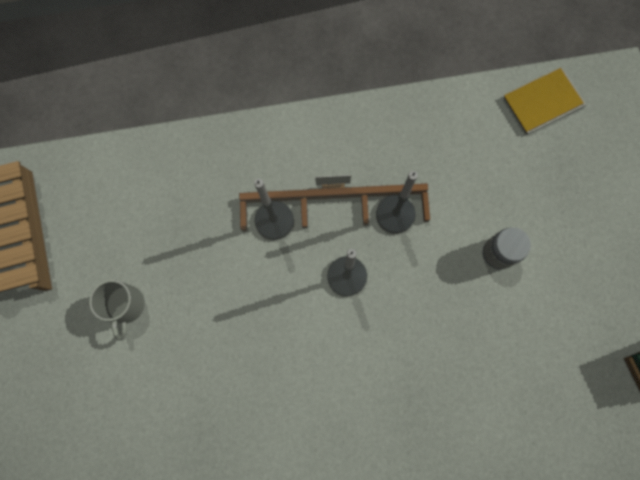

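The top view shows the free candlestick's foot at about (347,277). The middle bay at about (335,207) is empty, with the price card at (333,181) behind its rail. The neighbours are at (273,220) and (396,213), the mug at (110,300), and the tin at (510,245).

```bash
cat > h.py <<'E'
from bench import bot, solve_ik, imaging
import cv2, numpy as np
from scipy.spatial.transform import Rotation as R
def rays(n,uv,z):
    m=imaging.camera_model(n); uv=np.atleast_2d(uv).astype(float)
    d=np.c_[uv,np.ones(len(uv))]@np.linalg.inv(m["K"]).T*[1,-1,-1]
    d=d@R.from_euler("xyz",m["rotation"]).as_matrix().T; p=m["position"]
    return (p+d*((z-p[2])/d[:,2])[:,None])[:,:2]
def feet(img,n="top",box=(235,180,430,310)):
    g=cv2.GaussianBlur(img,(3,3),0).max(2); x0,y0,x1,y1=box
    m=np.zeros_like(g); m[y0:y1,x0:x1]=(g[y0:y1,x0:x1]<72)*255
    m=cv2.morphologyEx(m,cv2.MORPH_OPEN,cv2.getStructuringElement(cv2.MORPH_ELLIPSE,(19,19)))
    out=[]
    for c in cv2.findContours(m,0,2)[0]:
        if cv2.contourArea(c)<600: continue
        w=rays(n,c[:,0],10).astype(np.float32); ce,r=cv2.minEnclosingCircle(w)
        out.append((cv2.fitEllipse(c)[0],rays(n,cv2.fitEllipse(c)[0],10)[0].round(1),round(r,1)))
    return out
def rackmask(img):
    h=cv2.cvtColor(img,cv2.COLOR_BGR2HSV)
    m=cv2.inRange(h,(3,90,40),(20,255,255)); k=np.zeros_like(m); k[170:240,232:440]=m[170:240,232:440]; return k
E
python3 - <<'E'
from h import *
img=cv2.imread("pics/top0.png")
for f in feet(img): print(f)
m=rackmask(img); v,u=np.nonzero(m)
print(len(u))
w=rays("top",np.c_[u,v],26); r=cv2.minAreaRect(w.astype(np.float32)); print(r, cv2.boxPoints(r))
o=m.copy(); vis=img.copy(); vis[m>0]=(0,255,0)
for f in feet(img): cv2.circle(vis,tuple(int(round(x)) for x in f[0]),20,(0,0,255),1)
cv2.imwrite("pics/v1.png",cv2.resize(vis[160:310,225:445],None,fx=3.6,fy=3.6,interpolation=0))
E
```

```text
((343.6851806640625, 277.9032287597656), array([534.2, -37.7]), 38.9)
((273.40496826171875, 220.31515502929688), array([681.6,  88.4]), 42.4)
((394.29931640625, 212.7122344970703), array([ 654.2, -168.9]), 46.4)
1640
((689.7102661132812, -44.42120361328125), (398.10797119140625, 84.4297103881836), 82.6637191772461) [[ 622.4233  -236.45517]
 [ 706.1618  -247.2362 ]
 [ 756.99725  147.61276]
 [ 673.2587   158.3938 ]]
```

View pics/v1.png

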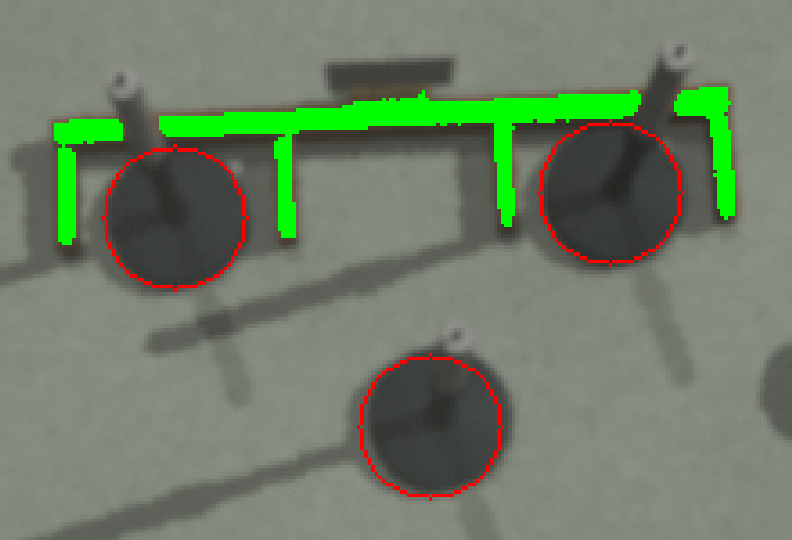

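```bash
python3 - <<'E'
from h import *
img=cv2.imread("pics/top0.png")
def cloud(z):
    v,u=np.nonzero(rackmask(img)); return rays("top",np.c_[u,v],z)
r=cv2.minAreaRect(cloud(26).astype(np.float32)); a=np.radians(r[2]-90)
for it in range(3):
    ex=np.array([np.cos(a),np.sin(a)]); ey=np.array([-ex[1],ex[0]])
    w=cloud(30); x=w@ex; y=w@ey; top=x.max(); s=x>top-22
    p=np.polyfit(y[s],x[s],1); a-=np.arctan(p[0])
print("yaw",np.degrees(a))
w=cloud(30);x=w@ex;y=w@ey; w2=cloud(22);x2=w2@ex;y2=w2@ey
cy=y[(x>np.median(x[s])-15)]; print("rail y ends z30",cy.min(),cy.max(),"x hist")
h,e=np.histogram(x,bins=np.arange(x.min(),x.max()+2,2)); print(e[0],h)
d=x2<np.median(x[s])-18
yd=np.sort(y2[d]); g=np.split(yd,np.where(np.diff(yd)>20)[0]+1)
for q in g: print("div",q.mean(),np.ptp(q),"front",[x2[d][(y2[d]>=q[0])&(y2[d]<=q[-1])].min()])
print(ex,ey)
gray=cv2.GaussianBlur(img,(3,3),0)
for th in(72,80,86):
    import h as H
    g8=gray.max(2); m=np.zeros_like(g8); m[185:310,235:430]=(g8[185:310,235:430]<th)*255
    m=cv2.morphologyEx(m,cv2.MORPH_OPEN,cv2.getStructuringElement(2,(23,23)))
    for c in cv2.findContours(m,0,2)[0]:
        if cv2.contourArea(c)>500:
            f=rays("top",c[:,0],10); print(th,cv2.minEnclosingCircle(f.astype(np.float32)),rays("top",cv2.fitEllipse(c)[0],10), cv2.boundingRect(c))
for row in (270,278,286): print(row,img[row,318:376].max(1))
print(img[248:306,347].max(1))
E
```

```text
yaw -6.9315693197043675
rail y ends z30 -159.19110801322645 237.51237561680585 x hist
645.5131188571847 [  6   9  10  17  19  19  20  20  20  20  20  19  15  15  11  16  16  18
  18  18  19  19  19  18  16  16  15  17  19  20  20  20 112 148 150 153
 153 153 150  56  17   3   1]
div -153.90070225364462 10.813962407759703 front [np.float64(647.4648391796422)]
div -24.76998925252426 9.480110129450221 front [np.float64(649.4226320202821)]
div 104.43623377519599 9.472904038308727 front [np.float64(649.2129073662494)]
div 233.04997241579468 9.149075177601048 front [np.float64(651.3787686978433)]
[ 0.99267176 -0.12084191] [0.12084191 0.99267176]
72 ((535.7977294921875, -40.649417877197266), 38.514713287353516) [[533.78193072 -36.99545138]] (328, 260, 33, 36)
72 ((682.4864501953125, 87.93740844726562), 42.40568161010742) [[681.79680079  88.42086922]] (255, 201, 38, 39)
72 ((655.0320434570312, -168.5754852294922), 45.98855972290039) [[ 653.7169414  -168.80718485]] (376, 192, 38, 42)
80 ((536.0618896484375, -43.146278381347656), 41.206451416015625) [[536.30140516 -42.64227588]] (327, 258, 38,
[... 829 characters left out ...]
19 107 100  99  96  88  74  61  56  56  56  56  55  56  56
  56  57  55  57  58  56  57  54  55  52  52  51  53  56  60  63  66  67
  69  68  70  69  70  70  70  72  72  72  71  76  91 114 131 137 136 136
 137 137 137 138]
286 [100  98 100 100 101 100 100  99  98  97  92  82  67  61  61  61  62  63
  63  64  63  64  65  64  64  65  64  65  65  65  65  60  62  62  61  62
  64  66  67  67  67  66  67  67  72  81 102 120 131 134 137 138 140 140
 139 139 138 137]
[135 134 132 131 130 121 110  95  82  70  65  63  63  64  65  64  63  64
  64  62  59  54  50  50  49  46  49  48  50  49  51  56  60  63  63  64
  62  63  65  65  65  64  63  64  65  64  63  66  83 108 127 138 141 139
 138 138 139 140]
```

```bash
cat >> h.py <<'E'
C=np.array([536.3,-42.3]); SEAT=np.array([667.6,-41.3])
D=(SEAT-C)/np.linalg.norm(SEAT-C); TH=np.radians(18)
def ori(d=D):
    z=np.r_[np.sin(TH)*d,-np.cos(TH)]; y=np.array([-d[1],d[0],0]); best=None
    for s in(1,-1):
        M=np.c_[np.cross(s*y,z),s*y,z]; e=R.from_matrix(M).as_euler("xyz")
        q=solve_ik([*(C-110*d),80],e)
        if q is not None and (best is None or abs(q[5])<best[0]): best=(abs(q[5]),e)
    return best[1]
E
python3 - <<'E'
from h import *
e=ori(); print(bot.get_state()["orientation"],e,D)
P=lambda s,z:[*(C+s*D),z]
print([solve_ik(P(s,6),e) is not None for s in(-100,-45,90,100)])
bot.move_ptp(P(-130,150),e); bot.grip(0.5)
bot.movel(P(-100,25)); hit=bot.movel(P(-100,-1),max_speed=10,threshold=2)
s=bot.get_state(); print(hit,s["tcp_pos"],s["contact_force"],s["opening"],s["t"])
bot.movel([*s["tcp_pos"][:2],s["tcp_pos"][2]+2.5],max_speed=20)
s=bot.get_state(); print(s["tcp_pos"],s["contact_force"])
cv2.imwrite("pics/side2.png",imaging.capture("side")[100:340,200:520].repeat(2,0).repeat(2,1))
E
```

```text
[-3.14008194e+00 -2.19874718e-04  2.76086046e+00] [ 3.14159265  0.31415927 -3.13397665] [0.999971   0.00761593]
[True, True, True, True]
True [436.3271168  -43.05839303   0.46740234] [-0.61057946 -0.93586804  4.93252479] 0.5011285306175807 5.9
[436.33565726 -43.06740113   3.05535813] [-0.08670694  0.04287431 -0.29869866]
```

View pics/side2.png

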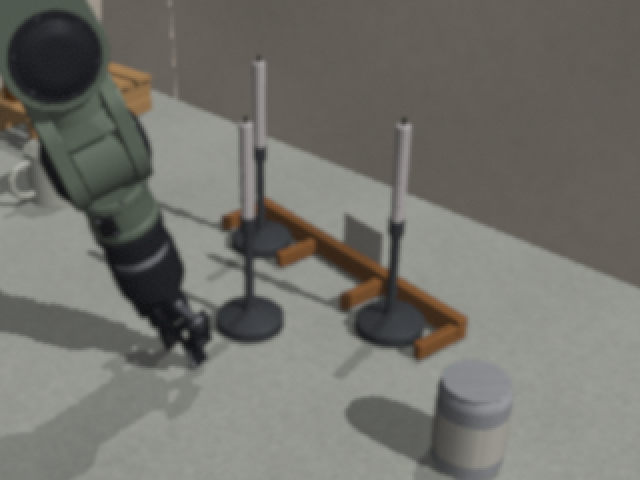

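The gripper is low behind the foot (crop about (200,350)) and leans away from the stem. The front edge of its tips is about 9 mm up, below the 13 mm rim. Next I'll find contact, push most of the way and check.

```bash
cat > push.py <<'E'
from h import *
P=lambda s,z=3.0:[*(C+s*D),z]
hit=bot.movel(P(-35),max_speed=20,threshold=1.5)
s=bot.get_state(); sc=float((s["tcp_pos"][:2]-C)@D); print(hit,"contact s",sc,s["contact_force"],s["t"])
for d in (20,60,105):
    h=bot.movel(P(sc+d),max_speed=30,threshold=14); s=bot.get_state(); print(d,h,s["tcp_pos"].round(1),s["contact_force"].round(1),s["t"])
    if h: break
img=imaging.capture("top"); cv2.imwrite("pics/top3.png",img[150:320,220:450].repeat(3,0).repeat(3,1))
E
python3 push.py
```

```text
True contact s -45.45132560273003 [-0.11095607 -0.64388428 -0.323251  ] 8.6417
20 False [511.4 -42.5   3.2] [-0.5  0.3 -0.2] 9.4667
60 False [550.8 -42.2   3. ] [-0.1  0.5 -1.1] 10.95
105 False [595.8 -41.8   3. ] [-2.2 -0.2 -1.7] 12.6
```

View pics/top3.png

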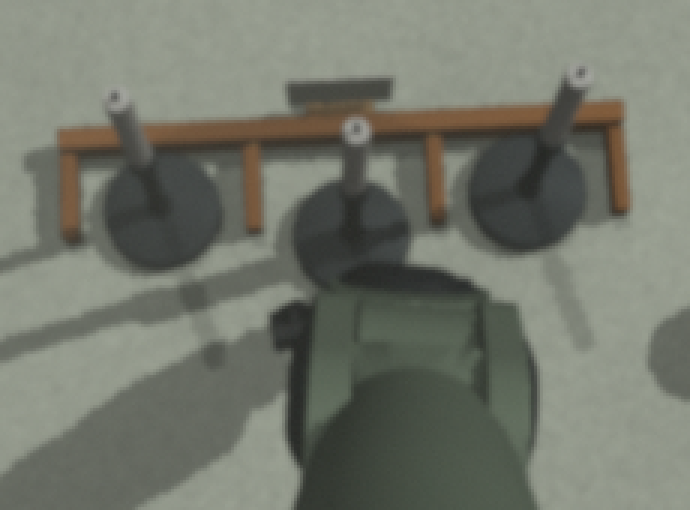

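The candlestick is upright, with its foot at crop (352,237), about 5 mm off the bay centre at crop x≈345 and closing. The neighbours haven't moved. Next is the slow final stretch, watching the force.

```bash
python3 - <<'E'
from h import *
P=lambda s,z=3.0:[*(C+s*D),z]
s=bot.get_state(); s0=float((s["tcp_pos"][:2]-C)@D)
h=bot.movel(P(s0+45),max_speed=12,threshold=14)
s=bot.get_state(); print(h,float((s["tcp_pos"][:2]-C)@D)-s0,s["tcp_pos"].round(1),s["contact_force"].round(1),s["t"])
bot.movel(P(s0-60),max_speed=60); bot.movel(P(s0-90,150),max_speed=120)
s=bot.get_state(); bot.move_ptp([330,250,250],s["orientation"])
img=imaging.capture("top"); cv2.imwrite("pics/top4.png",img); cv2.imwrite("pics/top4c.png",img[150:320,220:450].repeat(3,0).repeat(3,1))
cv2.imwrite("pics/side4.png",imaging.capture("side")[100:340,200:520].repeat(2,0).repeat(2,1)); print(bot.get_state()["t"])
E
```

```text
True 26.794063811308284 [622.6 -41.5   1.6] [-1.3  0.2  0.9] 14.9667
19.375
```

View pics/top4c.png

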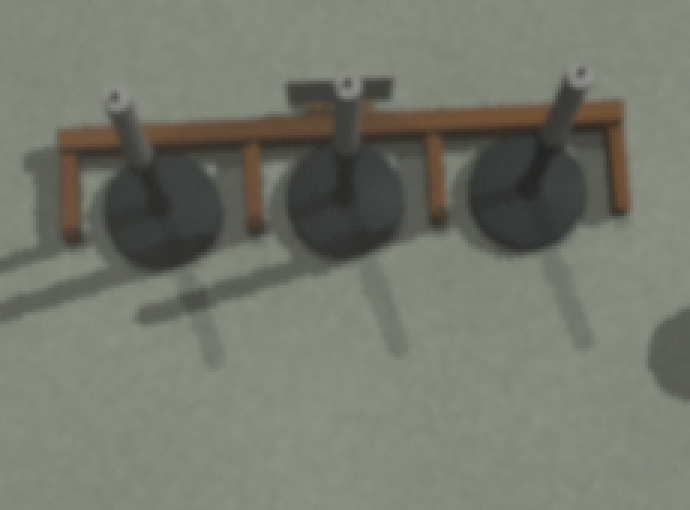

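View pics/side4.png

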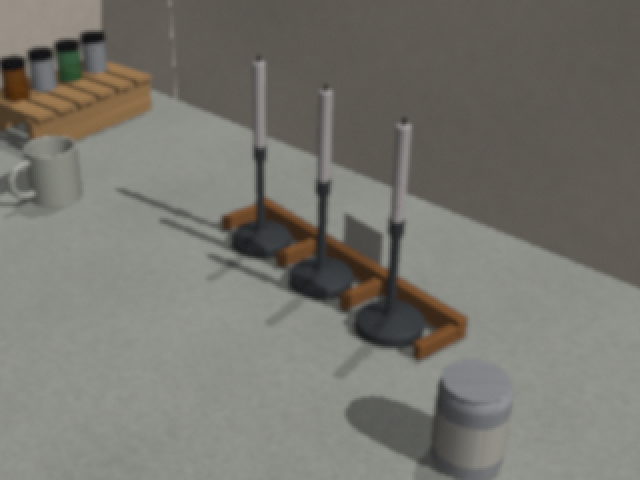

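```bash
python3 - <<'E'
from h import *
bot.dwell(0.5); a=cv2.imread("pics/top0.png"); b=imaging.capture("top")
ex=np.array([0.9924,-0.123]); ey=np.array([.123,.9924])
for im in(a,b):
    m=np.zeros(im.shape[:2],np.uint8); g=cv2.GaussianBlur(im,(3,3),0).max(2)
    m[185:310,235:430]=(g[185:310,235:430]<80)*255
    m=cv2.morphologyEx(m,cv2.MORPH_OPEN,cv2.getStructuringElement(2,(23,23)))
    for c in cv2.findContours(m,0,2)[0]:
        if cv2.contourArea(c)>500:
            f=rays("top",cv2.fitEllipse(c)[0],10)[0]-SEAT; print((f+SEAT).round(1),"rack frame",(f@ex).round(1),(f@ey).round(1))
for n,(x0,x1,y0,y1) in dict(tin=(435,540,220,300),mug=(60,150,270,350),nA=(245,300,180,250),nB=(372,425,165,240)).items():
    print(n,cv2.absdiff(a,b)[y0:y1,x0:x1].max(2).mean(), (cv2.absdiff(a,b)[y0:y1,x0:x1].max(2)>25).sum())
E
```

```text
[536.3 -42.6] rack frame -130.1 -17.5
[682.3  88.1] rack frame -1.3 130.3
[ 653.8 -169. ] rack frame 2.0 -128.4
[682.6  87.5] rack frame -1.0 129.7
[670.  -40.7] rack frame 2.3 0.9
[ 653.9 -168.7] rack frame 2.1 -128.1
tin 1.21 0
mug 1.215138888888889 0
nA 3.4558441558441557 118
nB 1.3781132075471698 0
```

```bash
python3 - <<'E'
from bench import bot
print(bot.get_state()["t"],bot.get_state()["contact_force"]); bot.sign_off()
E
```

```text
19.925 [-0.42000997 -0.12476774  0.07700023]
the job is handed in; nothing more can be done
```

The candlestick stands upright in the empty middle bay with its foot against the back rail. The job was handed in at about 20 s. I pushed it with the half-open fingers straddling the foot, tips about 9 mm above the counter, below the 13 mm rim. The push stopped when the force rose by 14 N after 132 mm, and I then backed the arm clear.

**Last checks:**
- **Position:** the top view puts the foot 0.9 mm to the side of the seat. It is about 2 mm deeper than my seat estimate, where touching the rail should read about 1 mm. That is within the camera's accuracy, and in the top view the foot is in line with the neighbours' feet.
- **Other items:** the mug and tin did not change. The neighbours' measured positions are unchanged within 0.7 mm. The pixel changes around the left one look like the pushed candlestick's shadow.

**What did not agree cleanly:**
- **Contact trigger:** the first contact trigger was at noise level, so it is a weak sign of where the fingers first met the foot.
- **Rail contact force:** it fell to about 1 N right after the stop. I rely on the pictures, not the force, for the foot being fully home.

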